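Clamp a pin bar with the turnbuckle

TASK

Set the black pin bar, pins up, flat down in the groove of the clamp and let go of it, then turn the turnbuckle by pushing its upper spokes towards the bar, so that both jaws draw in and grip the bar. Stop when the bar is held firmly, that is when turning has become clearly stiffer, between one and a half times and twice the free effort; do not overtighten. Leave the other things where they are.

Things in the scene. Friction and masses are not known exactly. Their poses are not given: they have to be found in the camera images.
- clamp: bar clamp fixed to the table: dark steel base plate 220 x 270 mm, 14 mm thick. Origin: centre of its underside; x points from the turnbuckle to the groove (roughly away from the robot), y along both, z up. Turnbuckle axis: parallel to y at x = -70 mm, z = 78 mm. Both jaws slide along y and meet the bar's two ends.
- groove (a point): centre of the groove's floor, on the clamp at x = +55 mm, y = 0, z = 20 mm; axes as the clamp's. The pin bar's underside centre belongs here, its length along y. Aluminium bed; two lips beside it, 70 mm long in y, rise 7 mm above the floor and stand 44 mm apart (inside).
- jaw_left: grey jaw at the clamp's +y end. Origin: on its black pad's face that meets the bar, x = +55 mm of the clamp, height of the clamp's underside; starts 61 to 66 mm from the clamp's middle. Pad 50 mm wide, z = 25 to 59 mm, sprung: gives 1 mm per 35 N. An arm leads back to a lug (28 x 20 mm, top at z = 94 mm) on the turnbuckle's axis, 16 to 36 mm outward of the pad's face.
- jaw_right: the same at the -y end, mirrored. Both jaws move in together, 16 mm each per turn of the turnbuckle (2.5 mm per rad). Well done, each jaw presses on the bar with 25 to 110 N, best about 60 N.
- hub (a point): middle of the steel turnbuckle, on its axis: open body 92 mm long with a hub 32 mm in diameter and four spokes 90 degrees apart, square to the axis, round bars 10 mm thick, ends 56 mm from the axis. Pushing the upper spokes towards the clamp's +x draws both jaws in. It stays where it is left. From the start 2.3 to 4.4 rad bring the jaws to the bar; the right grip comes 0.3 to 1.2 rad later.
- spoke (a point): end of one of the four spokes, 56 mm from the axis; z axis outward along the spoke, y axis along the clamp's y. To turn the body free takes a moment of 0.42 Nm about its axis (8.4 N at 50 mm), 0.03 Nm more per rad/s; a jaw force of F newtons adds 0.0051 F Nm (60 N: 0.73 Nm in all). This is felt in motion; pushed in small steps and read at rest, the moment is about 0.15 Nm less.
- pin_bar: loose black plastic bar, 36 (x) x 110 (y) x 46 mm (z), about 0.22 kg, with a row of seven thin dark pins along its middle, standing 26 mm above its top. Origin: centre of its underside, y along its length. To be set in the groove with its length along the clamp's y, between the jaws.
- blank: loose plain wooden block of the bar's size without pins, 36 x 110 x 46 mm; origin at the centre of its underside, y along its length. Not to be moved. It and the pin bar lie at the robot's right, in either order.
- jar: closed amber glass jar, 60 mm in diameter, 85 mm tall; leave it. Origin: centre of its underside.
- brush: brush with a wooden handle, lying left of the clamp; leave it.
- driver: screwdriver lying beyond the clamp; leave it.
- cup: white plastic cup, 68 mm in diameter, 80 mm tall, to the robot's left; leave it. Origin: centre of its underside.
- collar: steel collar, 48 mm in diameter, 14 mm high, flat on the table near the robot; leave it. Origin: centre of its underside.
Mind the look-alikes: they are no part of the job. Of the things like the pin_bar, leave any that is turquoise or yellow; of the rest the smaller one is meant.

How it is judged (in metres and radians):
On the way, in this order (a step that is already met when the one before it is completed fails the run):
1. the pin bar sits flat in the groove, let go, before the jaws grip it (x of pin_bar in the frame of clamp between 0.047 and 0.063 m and y of pin_bar in the frame of clamp between -0.015 and 0.015 m and z of pin_bar in the frame of clamp between 0.017 and 0.0225 m and angle between pin_bar's own z axis and vertical below 0.06 rad and angle between the y axis of pin_bar and the y axis of clamp, either way round below 0.13 rad and contact force between pin_bar and the fingers below 0.5 N and contact force between pin_bar and jaw_left below 15 N and contact force between pin_bar and jaw_right below 15 N), for 0.2 s.
2. both jaws press on the bar with more than 25 N (contact force between pin_bar and jaw_left above 25 N and contact force between pin_bar and jaw_right above 25 N), for 0.2 s.
At the end, for the whole second after the job is handed in: The pin bar lies pins up and flat in the groove, at rest, within 8 mm sideways and 15 mm lengthways of its middle and 0.13 rad of its line, and each jaw presses on it with 25 to 110 N (all of step 2 and x of pin_bar in the frame of clamp between 0.047 and 0.063 m and y of pin_bar in the frame of clamp between -0.015 and 0.015 m and z of pin_bar in the frame of clamp between 0.017 and 0.0225 m and angle between pin_bar's own z axis and vertical below 0.06 rad and angle between the y axis of pin_bar and the y axis of clamp, either way round below 0.13 rad and contact force between pin_bar and jaw_left below 110 N and contact force between pin_bar and jaw_right below 110 N and linear speed of pin_bar below 0.01 m/s); the robot touches nothing.
It fails at once if a jaw presses on the bar with more than 110 N (overtightened) (contact force between pin_bar and jaw_left above 110 N or contact force between pin_bar and jaw_right above 110 N).
It fails at once if another thing on the table is moved more than 30 mm (distance of any of blank, jar, brush, driver, cup, collar from where it was at the start of the episode above 0.03 m).
It also fails if it takes over 72 s, if anything falls off the work surface, if the arm or the gripper's body presses on something with over 40 N, if the wrist force passes 120 N, or if a joint passes its speed limit or range.

ROBOT

A 7-joint arm with a two-finger parallel gripper is mounted at the origin on the work surface. World frame = base frame: x ahead of the robot, y to its left, z up, the work surface at z = 0. Lengths are in m, angles in degrees, forces in N, time in s.
With the tool pointing down it reaches from about 0.35 to 0.9 m from the base axis. Payload 8.1 kg.
Tool frame: the origin (TCP) lies midway between the tips of the shut fingers; the grasp point (between the pads) lies 19 mm behind it; y points along the fingers, x is the direction in which the jaws open and shut, and the axes are right-handed (so a half turn about y gives the same grasp; the last joint's range is limited). The gripper opens to 92 mm and grips with 3 to 60 N. Pads are 19 mm wide; open, the fingers measure 130 mm over their backs; the gripper's body (75 mm by 190 mm) begins 47 mm behind the grasp point.
Start: joints at [-70.909, 24.895, 1.432, 90.138, -0.665, 64.973, -4.303], TCP at [0.264, 0.567, 0.227] pointing down, gripper open.
Joint ranges: [-149.89, 149.89], [-25.12, 119.58], [-72.63, 75.52], [4.76, 147.25], [-75.54, 255.54], [6.69, 114.76], [-157.13, 157.13]. Speed limits (degrees/s): [127.2, 127.2, 172.46, 172.46, 180, 180, 180].

INTERFACE

Orientations are given as a 3x3 rotation matrix whose columns are the frame's x, y, z axes.
In Python, from station import manip, eyes gives the robot as it stands. Calls block until the motion is done:
- manip.move_to(position, orientation): joint-space move of the TCP to a pose.
- manip.move_straight(position, rot=None, rate=0.15): straight line of the TCP; rot=None keeps the orientation; rate is the mean speed in m/s.
- manip.movej(angles): joint-space move.
- manip.command_gripper(opening, force=None): finger opening in m; force is the grip in N (None keeps the last); returns when the fingers have stopped.
- manip.hold(seconds).
- manip.ik(position, orientation): joint angles nearest the present ones, or None.
- manip.get_state(): the state.
- eyes.grab_frame(name): name is "scene" or "top"; returns the picture (480x640x3 uint8, red, green, blue); there is no depth.
- eyes.camera_model(name): a dict with "fx", "fy", "cx", "cy" (pixels), "view" (4x4, takes a point from world to camera coordinates). Camera axes: x right, y up, looking along -z (the intrinsics and any distortion apply to the point x, -y, -z); pixel columns grow to the right and rows downward; lengths in m; the calibration is good to about 2 mm. A picture is of the moment at which its call begins. camera_model takes no time and is no camera call.
A pose or a line that the arm cannot do raises manip.MotionError and nothing moves.
- manip.finish_job(): hands the job in, once; it reports no verdict.
The state is a dict: "time_s": time; "joint_pos": joint angles; "joint_vel": joint speeds; "effort": joint torques, N m; "tcp_pos": TCP position; "ee_rot": TCP orientation; "wrist_force": force on the tool from outside, world axes, zero at the start; "wrist_torque": the same for the moment, N m; "grip_width": finger opening in m.
Only numpy, scipy, OpenCV 4.12 (cv2) and the standard library are available. Lean on these libraries where they do the work, as an engineer would, in place of code of your own. Each camera call takes 0.05 s, during which the arm holds its last target.

## Working session

There is one attempt and no reset: what is moved stays moved. The work goes in short steps, each a Python script; the robot and the scene stay as the last script left them, time stands still between calls to the robot, and variables do not carry over. Pictures are saved under pics/ and viewed, and the job is handed in when it is done.

```bash
mkdir -p pics; ls
python3 - <<'E'
from station import manip, eyes
import cv2, numpy as np
for n in ("scene","top"):
    im=eyes.grab_frame(n); cv2.imwrite(f"pics/{n}0.png",im[:,:,::-1])
    m=eyes.camera_model(n); print(n,{k:(np.round(v,4).tolist() if not isinstance(v,str) else v) for k,v in m.items()})
s=manip.get_state(); print(s)
E
```

```text
pics
scene {'fx': 467.5235, 'fy': 467.5235, 'cx': 322.7509, 'cy': 251.0691, 'view': [[0.6544, 0.7561, 0.0081, -0.3721], [-0.603, 0.5154, 0.6089, 0.2523], [0.4562, -0.4034, 0.7932, -1.4957], [0.0, 0.0, 0.0, 1.0]]}
top {'fx': 478.0451, 'fy': 478.0451, 'cx': 316.6165, 'cy': 239.0092, 'view': [[0.0208, -0.9996, -0.0166, -0.0013], [0.9866, 0.0178, 0.1625, -0.5549], [-0.1621, -0.0198, 0.9866, -1.0111], [0.0, 0.0, 0.0, 1.0]]}
{'time_s': 0.1, 'joint_pos': array([-70.90817004,  24.93149942,   1.43112254,  90.18282879,
        -0.66534407,  64.97297546,  -4.30157768]), 'joint_vel': array([ 0.08829256, -0.12177988, -0.00786956, -0.17731483,  0.0050099 ,
       -0.10241615, -0.02376255]), 'effort': array([ 2.44996394e-03, -6.69129968e+01,  9.87482294e-01, -3.15143716e+01,
       -6.05719979e-02,  3.75005160e-02,  7.93680965e-05]), 'tcp_pos': array([0.2637006 , 0.56615278, 0.22604105]), 'ee_rot': array([[ 4.22199155e-01, -4.74672158e-04, -9.06502978e-01],
       [ 9.06502061e-01, -1.29428718e-03,  4.22199405e-01],
       [-1.37368149e-03, -9.99999050e-01, -1.16155665e-04]]), 'wrist_force': array([-0.35461609, -0.82845744,  0.07697735]), 'wrist_torque': array([-0.02834474, -0.01721691,  0.04511342]), 'grip_width': 0.09153349702712191}
```

View pics/scene0.png

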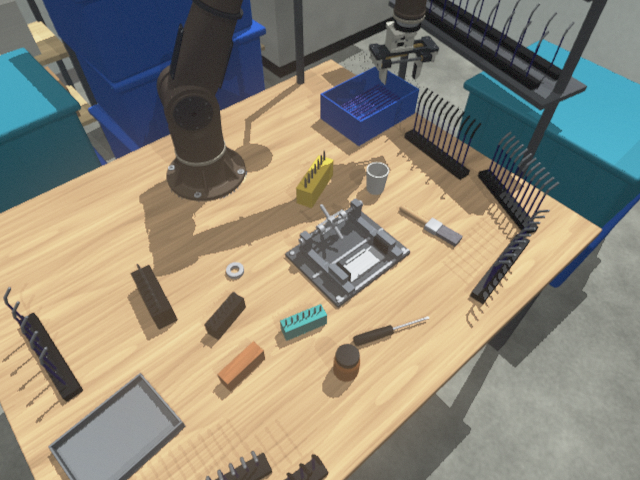

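View pics/top0.png

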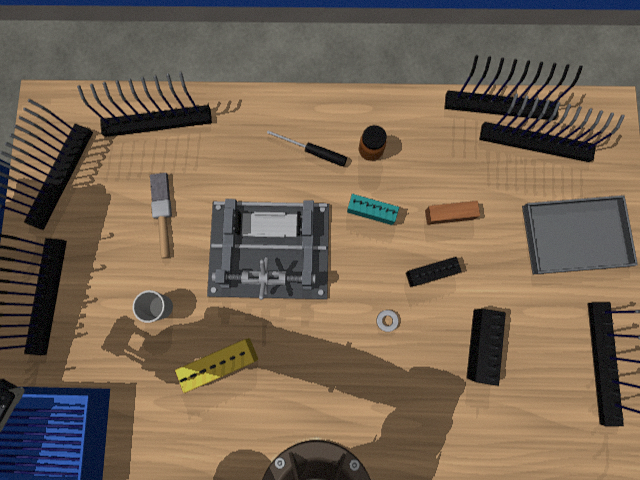

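```bash
cat > h.py <<'E'
import numpy as np, cv2
from station import manip, eyes
M={n:eyes.camera_model(n) for n in("scene","top")}
def proj(n,p):
    m=M[n];c=m["view"]@np.append(p,1);return np.array([m["cx"]+m["fx"]*c[0]/-c[2], m["cy"]-m["fy"]*c[1]/-c[2]])
def ray(n,uv):
    m=M[n];V=m["view"];R=V[:3,:3];d=R.T@np.array([(uv[0]-m["cx"])/m["fx"],-(uv[1]-m["cy"])/m["fy"],-1.]);return -R.T@V[:3,3],d
def onz(n,uv,z):
    o,d=ray(n,uv);return o+d*(z-o[2])/d[2]
def crop(n,im,x0,y0,x1,y1,k,f):
    cv2.imwrite(f,cv2.resize(im[y0:y1,x0:x1,::-1],None,fx=k,fy=k,interpolation=cv2.INTER_CUBIC))
E
python3 - <<'E'
from h import *
im=cv2.imread("pics/top0.png")[:,:,::-1]
crop("top",im,190,180,350,310,4.6,"pics/c1.png")
crop("top",im,370,190,520,310,5,"pics/c2.png")
im=cv2.imread("pics/scene0.png")[:,:,::-1]
crop("s",im,190,190,420,350,3.4,"pics/c3.png")
E
```

```text
(no output)
```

View pics/c1.png

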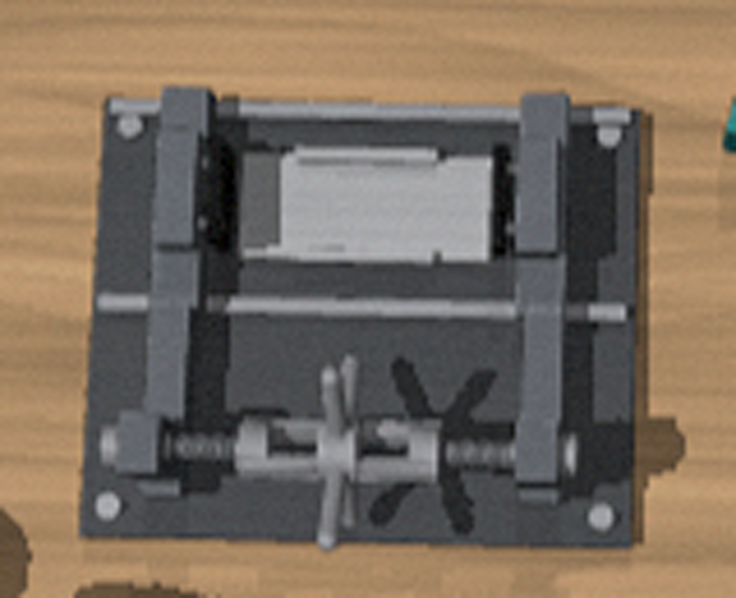

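View pics/c2.png

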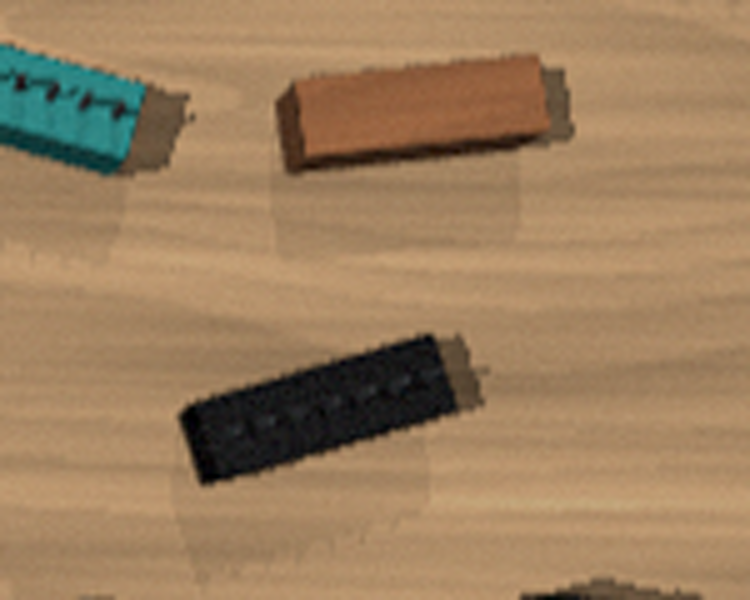

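View pics/c3.png

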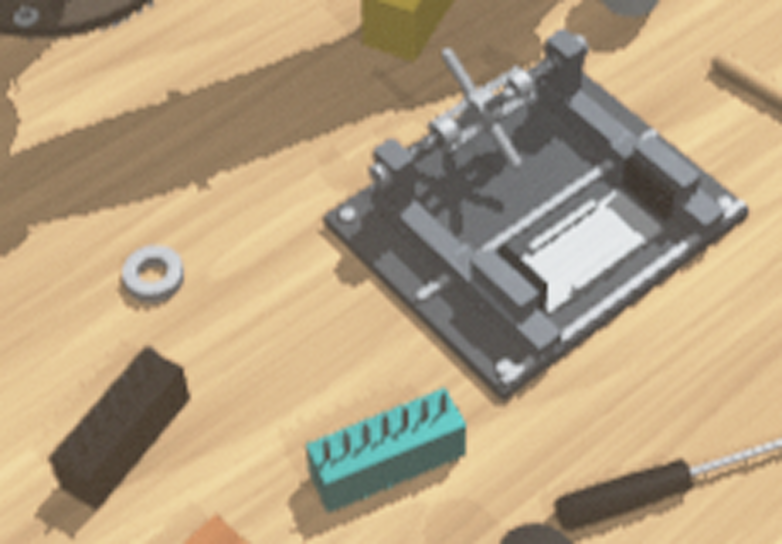

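Run:
```python
from h import *
im=cv2.imread("pics/top0.png"); 
print("cam",ray("top",(0,0))[0])
def poly(mask,eps):
    cs,_=cv2.findContours(mask.astype(np.uint8),cv2.RETR_EXTERNAL,cv2.CHAIN_APPROX_NONE)
    c=max(cs,key=cv2.contourArea); h=cv2.convexHull(c)
    return cv2.approxPolyDP(h,eps,True)[:,0]
g=im.max(2).astype(int)
for nm,(x0,y0,x1,y1) in dict(small=(395,250,475,295),big=(455,295,520,395)).items():
    m=np.zeros(g.shape,bool); m[y0:y1,x0:x1]=g[y0:y1,x0:x1]<50
    P=poly(m,1.2); print(nm,P.tolist()); 
    for p in P: print("  z46",np.round(onz("top",p,.046)[:2],4),"z0",np.round(onz("top",p,0)[:2],4))
hsv=cv2.cvtColor(im,cv2.COLOR_BGR2HSV)
m=np.zeros(g.shape,bool); s=(slice(190,310),slice(200,345)); m[s]=(hsv[s][:,:,1]<70)
P=poly(m,3); print(P.tolist()); cv2.imwrite("pics/m.png",m[180:310,190:350].astype(np.uint8)*255)
for p in P: print("  z14",np.round(onz("top",p,.014)[:2],4),"z0",np.round(onz("top",p,0)[:2],4))
# zoomed bar, enhanced
c=im[250:300,395:475]; cv2.imwrite("pics/bar.png",cv2.resize(np.clip(c.astype(float)*3,0,255).astype(np.uint8),None,fx=9,fy=9,interpolation=cv2.INTER_NEAREST))
```

```text
cam [ 0.38361808 -0.01141757  1.08764914]
small [[456, 258], [460, 268], [459, 272], [410, 286], [406, 274], [408, 271], [451, 258]]
  z46 [ 0.5183 -0.2958] z0 [ 0.5242 -0.3083]
  z46 [ 0.4965 -0.3038] z0 [ 0.5015 -0.3168]
  z46 [ 0.4877 -0.3014] z0 [ 0.4923 -0.3142]
  z46 [ 0.4553 -0.195 ] z0 [ 0.4584 -0.2031]
  z46 [ 0.4812 -0.1866] z0 [ 0.4855 -0.1943]
  z46 [ 0.4878 -0.191 ] z0 [ 0.4924 -0.1989]
  z46 [ 0.518  -0.2849] z0 [ 0.524 -0.297]
big [[477, 309], [505, 313], [498, 384], [479, 382], [467, 377], [474, 310]]
  z46 [ 0.4089 -0.3377] z0 [ 0.41   -0.3521]
  z46 [ 0.4016 -0.397 ] z0 [ 0.4024 -0.414 ]
  z46 [ 0.2545 -0.3762] z0 [ 0.2488 -0.3923]
  z46 [ 0.2576 -0.3368] z0 [ 0.252  -0.3512]
  z46 [ 0.2672 -0.3121] z0 [ 0.262  -0.3254]
  z46 [ 0.4066 -0.3312] z0 [ 0.4076 -0.3453]
[[213, 202], [313, 200], [328, 204], [326, 298], [207, 296]]
  z14 [0.6425 0.2517] z0 [0.6459 0.2552]
  z14 [0.6511 0.0204] z0 [0.6546 0.0208]
  z14 [ 0.6422 -0.0144] z0 [ 0.6456 -0.0144]
  z14 [ 0.4271 -0.0136] z0 [ 0.4277 -0.0136]
  z14 [0.4262 0.2531] z0 [0.4267 0.2565]
```

View pics/bar.png

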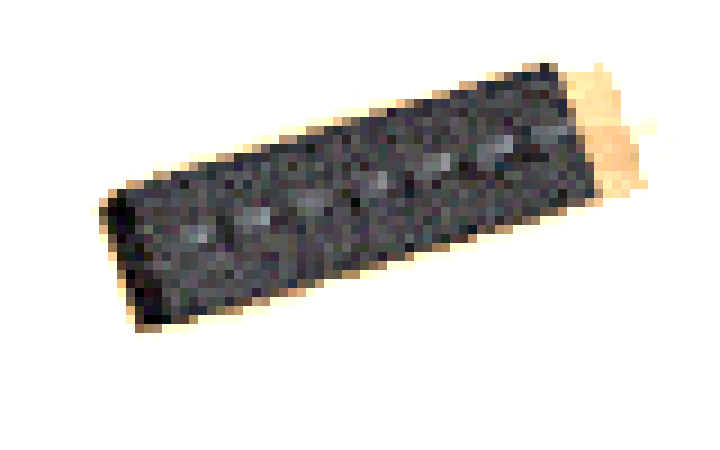

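View pics/m.png

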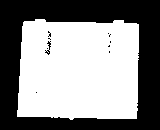

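Run:
```python
from h import *
# small bar top face, from enhanced crop
f=lambda u,v:(395+u/9-.5,250+v/9-.5)
A=[onz("top",f(*p),.046)[:2] for p in((127,183),(552,66),(602,198),(172,318))]
A=np.array(A); print("bar corners",A.round(4).tolist()); c=A.mean(0); print("c",c.round(4))
for i in range(4): 
    d=A[(i+1)%4]-A[i]; print(np.linalg.norm(d).round(4),np.degrees(np.arctan2(d[1],d[0])).round(1))
k=lambda u,v:(190+(u+.5)/4.6-.5,180+(v+.5)/4.6-.5)
B=np.array([onz("top",k(*p),.017)[:2] for p in((130,125),(609,135),(600,517),(108,506))]); print("bolts",B.round(4).tolist(),B.mean(0))
for i in range(4): 
    d=B[(i+1)%4]-B[i]; print(np.linalg.norm(d).round(4),np.degrees(np.arctan2(d[1],d[0])).round(1))
q=lambda u,v:(190+(u+.5)/3.4-.5,190+(v+.5)/3.4-.5)
S=np.array([onz("scene",q(*p),.017)[:2] for p in((508,368),(347,214),(733,204))]); print("scene bolts(TR,BR,TL)",S.round(4).tolist())
print("lip far",[onz("top",k(*p),.027).round(4)[:2].tolist() for p in((297,150),(438,153))])
print("hub",onz("top",k(337,450),.094).round(4))
for p in ((327,373),(327,540),(348,360),(348,520)):
    for z in (.118,.038): print(p,z,onz("top",k(*p),z).round(4)[:2])
# predict spoke tips for angles
def pr(c,a):
    for th in range(20,75,10):
        t=np.radians(th); print(th,[ (np.array(proj("top",c+.056*np.array([s*np.cos(t+i),0,0])+np.array([0,0,.056*np.sin(t+i)])))).round(1).tolist() for s,i in((-1,0),(-1,np.pi/2),(-1,np.pi),(-1,-np.pi/2))],[ (np.array(proj("scene",c+.056*np.array([s*np.cos(t+i),0,0])+np.array([0,0,.056*np.sin(t+i)])))).round(1).tolist() for s,i in((-1,0),(-1,np.pi/2))])
pr(np.array([.465,.1195,.078]),0)
print("obs top",[np.round(k(*p),1).tolist() for p in ((327,373),(327,540),(348,360),(348,520))],"scene",[np.round(q(*p),1).tolist() for p in((448,52),(517,160))])
```

```text
bar corners [[0.4904, -0.1923], [0.5208, -0.2955], [0.4889, -0.3066], [0.458, -0.2028]]
c [ 0.4895 -0.2493]
0.1075 -73.5
0.0338 -160.7
0.1083 106.6
0.034 17.9
bolts [[0.6306, 0.2391], [0.6296, -0.0008], [0.44, -0.0001], [0.4405, 0.2395]] [0.53518531 0.11941412]
0.2399 -90.3
0.1896 179.8
0.2396 89.9
0.1901 -0.1
scene bolts(TR,BR,TL) [[0.6329, -0.0009], [0.4407, -0.002], [0.6361, 0.2423]]
lip far [[0.6171, 0.1532], [0.6168, 0.0833]]
hub [0.4637 0.1188 0.094 ]
(327, 373) 0.118 [0.4959 0.1214]
(327, 373) 0.038 [0.5052 0.1324]
(327, 540) 0.118 [0.4222 0.1185]
(327, 540) 0.038 [0.4254 0.1292]
(348, 360) 0.118 [0.5019 0.1123]
(348, 360) 0.038 [0.5117 0.1225]
(348, 520) 0.118 [0.4311 0.1096]
(348, 520) 0.038 [0.4351 0.1196]
20 [[261.4, 302.2], [260.6, 265.8], [265.6, 254.0], [266.2, 288.1]] [[318.7, 205.6], [336.6, 212.2]]
30 [[260.9, 300.1], [261.0, 261.7], [266.0, 256.4], [265.8, 292.0]] [[319.7, 204.2], [338.8, 215.1]]
40 [[260.5, 297.1], [261.5, 258.1], [266.3, 259.4], [265.3, 295.5]] [[321.1, 203.3], [340.8, 218.3]]
50 [[260.1, 293.5], [262.1, 255.2], [266.6, 262.8], [264.8, 298.5]] [[322.8, 203.0], [342.5, 221.6]]
60 [[259.9, 289.4], [262.7, 253.0], [266.8, 266.7], [264.3, 301.0]] [[324.7, 203.2], [343.8, 224.8]]
70 [[259.8, 284.8], [263.3, 251.6], [266.8, 270.8], [263.7, 302.8]] [[327.0, 204.0], [344.7, 227.9]]
obs top [[260.7, 260.7], [260.7, 297.0], [265.3, 257.9], [265.3, 292.7]] scene [[321.4, 204.9], [341.7, 236.7]]
```

```bash
cat >> h.py <<'E'
def R(deg):
    t=np.radians(deg); x=np.array([np.cos(t),np.sin(t),0]); y=np.array([0,0,-1.]); return np.column_stack([x,y,np.cross(x,y)])
def st():
    s=manip.get_state(); return s
E
python3 - <<'E'
from h import *
k=lambda u,v:(190+(u+.5)/4.6-.5,180+(v+.5)/4.6-.5)
print("padL",onz("top",k(237,200),.059).round(4),"padR",onz("top",k(494,200),.059).round(4))
im=cv2.imread("pics/scene0.png").copy()
c=np.array([.4895,-.2493]); l=np.array([-np.sin(np.radians(17)),np.cos(np.radians(17))]); w=np.array([l[1],-l[0]])
for a,b in((1,1),(1,-1),(-1,-1),(-1,1)):
    p=c+a*.055*l+b*.018*w
    for z,col in((.046,(0,0,255)),(0,(0,255,0))):
        u=proj("scene",np.append(p,z)); cv2.circle(im,tuple(int(round(x)) for x in u),1,col,-1)
cv2.imwrite("pics/chk.png",cv2.resize(im[270:350,190:260],None,fx=7,fy=7,interpolation=cv2.INTER_NEAREST))
for q in (17,-163): 
  for p in ([*c,.15],):
    print(q,manip.ik(np.array(p),R(q)))
for q in (0,180,90,-90): print(q,manip.ik(np.array([.59,.1195,.15]),R(q)),manip.ik(np.array([.41,.1195,.15]),R(q)))
E
```

```text
padL [0.5851 0.1759 0.059 ] padR [0.5873 0.053  0.059 ]
17 [-20.65082007  34.78654444  63.88596117 109.43348172 -36.55414157
  59.33189205  76.23281497]
-163 [ -21.62876054   36.13636895   66.25443782  109.49034191  -38.35627864
   60.44137567 -101.88158909]
0 [-36.85704574  28.7270858   29.51835925 100.5620313  -16.77903577
  55.11696124  -0.66845056] [-45.5130999   12.10519063  26.17764173 123.59444356  -7.42053336
  45.75152703 -14.64931084]
180 [ 21.6052998   40.73298525 -61.13630744  95.42172219  38.2615745
  67.3447952  130.74010725] [-16.96093979  12.39747678  -7.54708761 121.49130808   2.23762229
  46.2371644  154.11788091]
90 [-22.9971997   26.87325977   9.18642438  99.34798198  -5.10561156
  54.18399218  78.20441929] [-33.15779402  11.77004269  11.41120442 122.71451563  -3.22783806
  45.78726946  70.27165775]
-90 [-43.25868082  30.80204639  39.6627091  101.082677   -23.07620297
  56.4983702  -84.56835613] [-57.01299939  13.36217344  40.54758115 124.32980785 -12.039628
  46.07566279 -98.82436005]
```

View pics/chk.png

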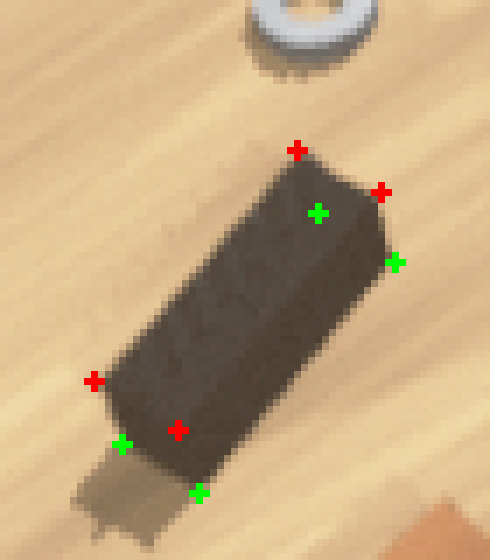

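```bash
cat >> h.py <<'E'
HX,HY,HZ=.465,.1195,.078
def tip(th,half=.0095,r=.042,rel=0.):
    t=np.radians(th)
    if th<=90: fx=-.056*np.cos(t)-.005*np.sin(t); z=min(r,.056*np.sin(t)-.014)
    else: fx=-r*np.cos(t)-.005*np.sin(t); z=r*np.sin(t)-.005*np.cos(t)
    return np.array([HX+fx-half-rel,HY,HZ+z])
def mom(p,f):
    # moment of force of tool on spokes (=-f) about the axis, positive = tightening (+y rotation: z->x)
    return None
def push(a,b,step=8,rate=.08,verbose=True,rest=0.):
    n=max(1,int(np.ceil((b-a)/step)))
    for th in np.linspace(a,b,n+1)[1:]:
        manip.move_straight(tip(th),rate=rate)
        if rest: manip.hold(rest)
        s=manip.get_state(); f=s["wrist_force"]; p=s["tcp_pos"]
        # tool on spoke = -f, at contact point ~ (p.x+.0095, contact z)
        cz=(.056*np.sin(np.radians(th))-.005*np.cos(np.radians(th))) if th<=90 else p[2]-HZ
        cx=p[0]+.0095-HX
        m=cz*(-f[0])-cx*(-f[2])
        if verbose: print("t%.2f th%.0f"%(s["time_s"],th),"p",p.round(4),"f",f.round(1),"M%.3f"%m)
E
python3 - <<'E'
from h import *
manip.command_gripper(0.0,20)
p=tip(33,rel=.02)
manip.move_to(np.array([p[0],HY,.22]),R(90)); print(st()["time_s"],st()["tcp_pos"],st()["wrist_force"],st()["grip_width"])
manip.move_straight(p,rate=.2); s=st(); print(s["time_s"],s["tcp_pos"],s["wrist_force"])
push(33,41,step=4,rest=.1)
E
```

```text
3.2333 [0.38610472 0.1203812  0.22014407] [ 0.12842873 -0.25019257 -0.36471199] 0.0006044619267163725
4.0083 [0.38626279 0.11990306 0.09495564] [-0.22870782  0.38445024  0.04986316]
t4.53 th37 p [0.4082 0.1196 0.0981] f [-2.6 -2.   2.2] M-0.028
t4.88 th41 p [0.4087 0.1194 0.1008] f [-5.8 -0.7  3.1] M0.045
```

Run:
```python
from h import *
push(41,71,step=6,rest=.05)
im=eyes.grab_frame("scene"); crop("s",im,260,180,420,310,4.6,"pics/p1.png")
```

```text
t5.18 th47 p [0.41   0.1191 0.1045] f [-13.1   1.2   4.1] M0.304
t5.48 th53 p [0.4126 0.119  0.1079] f [-18.2   0.1   8.9] M0.376
t5.78 th59 p [0.4155 0.119  0.111 ] f [-23.2   1.5  14.2] M0.487
t6.08 th65 p [0.4188 0.1188 0.1135] f [-29.3   0.8  20.5] M0.674
t6.38 th71 p [0.4271 0.1189 0.1164] f [-18.7  -1.3  16.2] M0.501
```

View pics/p1.png

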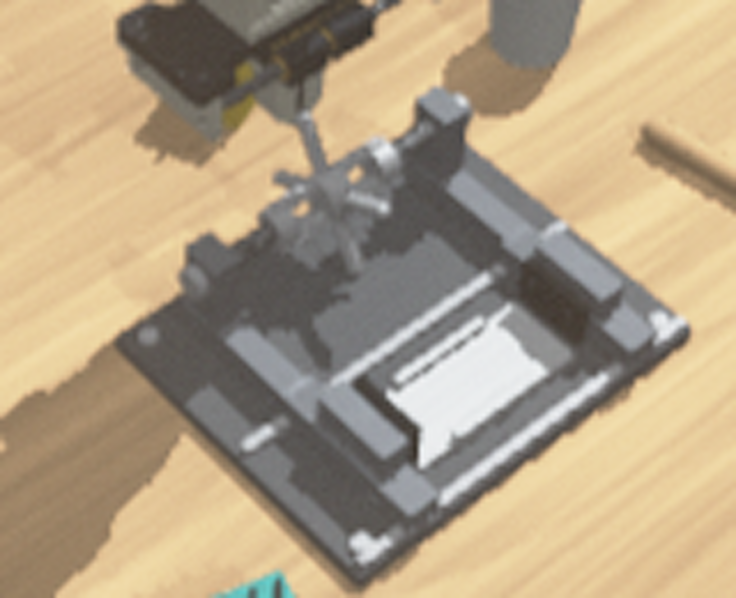

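Run:
```python
from h import *
push(71,80,step=5,rest=.05)
p=st()["tcp_pos"]
manip.move_straight(p+[-.03,0,0.002],rate=.2)
s=st(); print(s["time_s"],s["tcp_pos"],s["wrist_force"])
q=s["tcp_pos"].copy(); q[2]=.2; manip.move_straight(q,rate=.3)
print(st()["time_s"])
im=eyes.grab_frame("scene"); crop("s",im,260,180,420,310,4.6,"pics/p2.png")
```

```text
t6.73 th76 p [0.4333 0.1192 0.118 ] f [-14.   -0.4  10.7] M0.503
t7.03 th80 p [0.4384 0.1192 0.1192] f [-11.2  -0.9  10.3] M0.431
7.35 [0.4085692  0.11950004 0.12172884] [ 0.93105823  0.05188468 -0.21335392]
7.7667
```

View pics/p2.png

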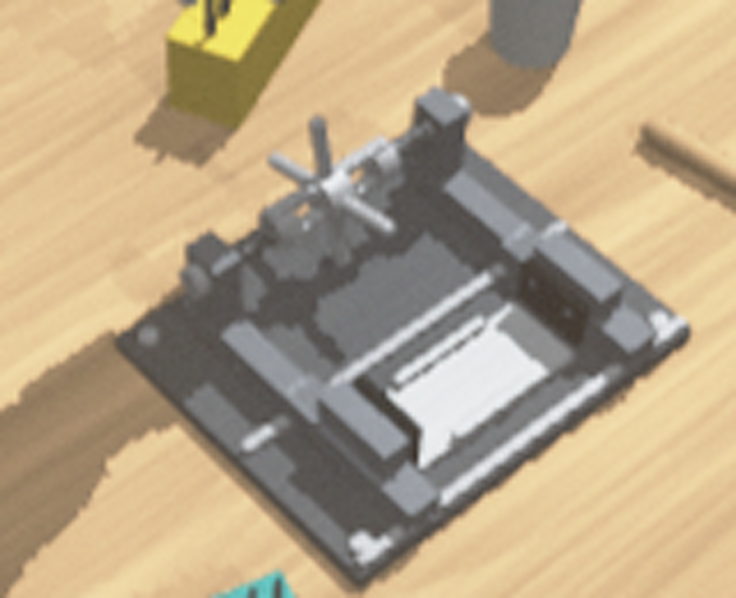

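Run:
```python
from h import *
b=[.4895,-.2493]
manip.command_gripper(.075,30)
manip.move_to(np.array([*b,.17]),R(17)); s=st(); print(s["time_s"],s["tcp_pos"],s["joint_pos"].round(0))
manip.move_straight(np.array([*b,.024]),rate=.2); s=st(); print(s["time_s"],s["tcp_pos"],s["wrist_force"])
im=eyes.grab_frame("scene"); crop("s",im,170,230,290,350,4.8,"pics/p3.png")
im=eyes.grab_frame("top"); crop("s",im,370,210,500,320,5,"pics/p3t.png")
```

```text
10.4833 [ 0.49000632 -0.24732032  0.1698123 ] [ -8.  24.  40. 107. -19.  55.  58.]
11.3667 [ 0.49019355 -0.24940224  0.0248763 ] [ 0.40016805 -0.19367603  1.00690448]
```

View pics/p3.png

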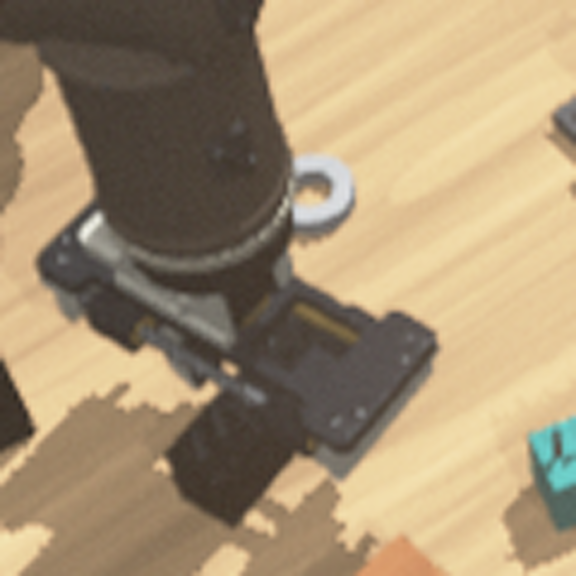

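View pics/p3t.png

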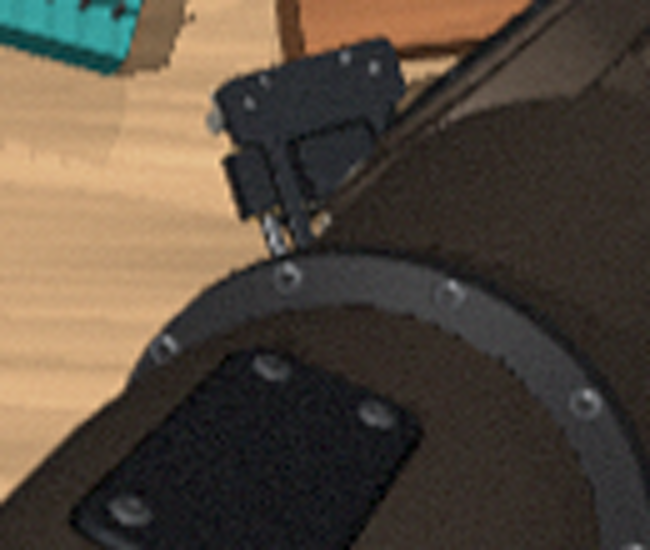

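Run:
```python
from h import *
manip.command_gripper(.02,35); s=st(); print(s["time_s"],s["tcp_pos"],s["wrist_force"],s["grip_width"])
p=s["tcp_pos"]
manip.move_straight(np.array([p[0],p[1],.20]),rate=.25); s=st(); print(s["time_s"],s["tcp_pos"],s["wrist_force"],s["grip_width"])
manip.move_to(np.array([.590,.1195,.20]),R(0)); s=st(); print(s["time_s"],s["tcp_pos"],s["ee_rot"].round(3).tolist(),s["wrist_force"],s["joint_pos"].round(0))
im=eyes.grab_frame("scene"); crop("s",im,260,120,420,270,4,"pics/p4.png")
im=eyes.grab_frame("top"); crop("s",im,190,150,350,300,4,"pics/p4t.png")
```

```text
12.1667 [ 0.48943613 -0.24927513  0.02399728] [ 0.07720334 -0.51580383  1.61922484] 0.03574283604621165
13.0167 [ 0.48870886 -0.2485602   0.19869341] [-0.17899611  0.19556593 -1.82032554] 0.0353244498703864
14.4417 [0.59000003 0.11750423 0.19986104] [[1.0, -0.0, 0.002], [-0.002, -0.001, 1.0], [-0.0, -1.0, -0.001]] [ 0.24476934 -0.32137755 -2.54213432] [-46.  28.  43.  98. -21.  62.   4.]
```

View pics/p4.png

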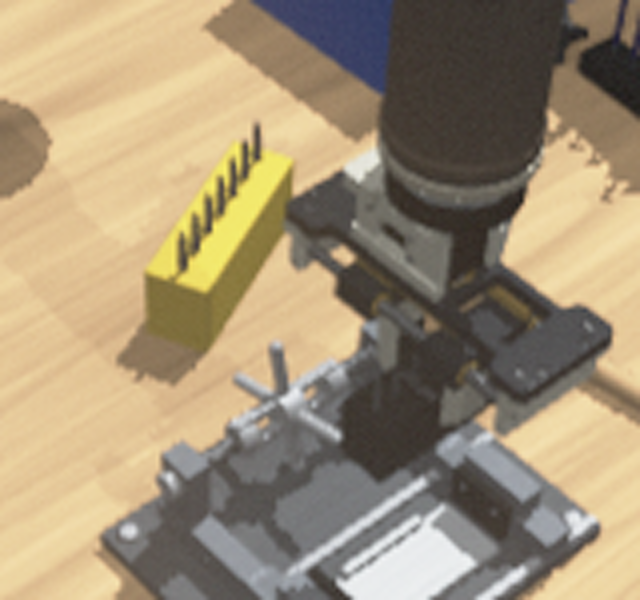

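View pics/p4t.png

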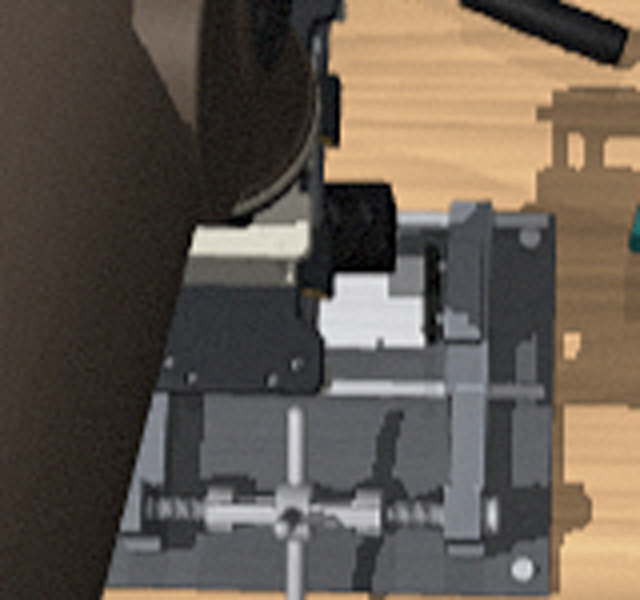

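Run:
```python
from h import *
k=lambda u,v:(190+(u+.5)/4-.5,150+(v+.5)/4-.5)
for z in(.222,.176): print(z,onz("top",k(395,185),z).round(4),onz("top",k(395,270),z).round(4))
manip.move_straight(np.array([.590,.1195,.085]),rate=.15); s=st(); print(s["time_s"],s["tcp_pos"],s["wrist_force"])
im=eyes.grab_frame("scene"); crop("s",im,290,180,420,310,4.6,"pics/p5.png")
im=eyes.grab_frame("top"); crop("s",im,190,150,350,300,4,"pics/p5t.png")
```

```text
0.222 [0.6064 0.0603 0.222 ] [0.566  0.0591 0.222 ]
0.176 [0.6182 0.0641 0.176 ] [0.5756 0.0628 0.176 ]
15.4583 [0.59071103 0.11933387 0.08583638] [ 0.61769476  0.47671473 -2.07907627]
```

View pics/p5.png

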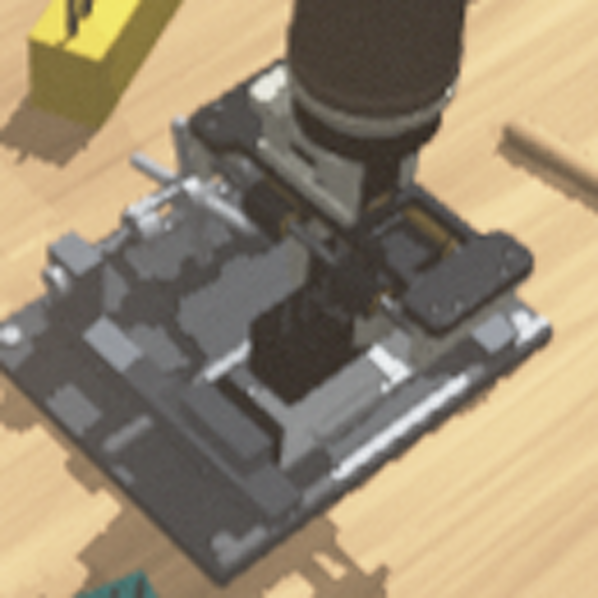

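View pics/p5t.png

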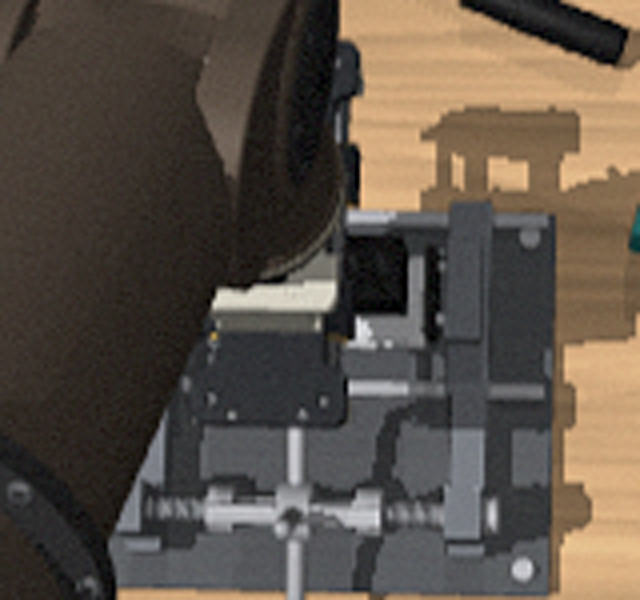

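Run:
```python
from h import *
k=lambda u,v:(190+(u+.5)/4-.5,150+(v+.5)/4-.5)
print(onz("top",k(408,236),.107).round(4), "padR",onz("top",k(424,260),.059).round(4))
for z in(.060,.050,.046,.044,.042,.040):
    manip.move_straight(np.array([.590,.121,z]),rate=.08); s=st(); print(s["time_s"],z,s["tcp_pos"].round(4),s["wrist_force"].round(2))
    if s["wrist_force"][2]>4: break
im=eyes.grab_frame("scene"); crop("s",im,290,180,420,310,4.6,"pics/p6.png")
im=eyes.grab_frame("top"); crop("s",im,190,150,350,300,4,"pics/p6t.png")
```

```text
[0.6085 0.0622 0.107 ] padR [0.6062 0.0565 0.059 ]
16.025 0.06 [0.5895 0.1209 0.0593] [ 0.4  -0.2  -2.81]
16.3 0.05 [0.5896 0.1209 0.0495] [-0.06  1.48 -2.56]
16.55 0.046 [0.5899 0.121  0.0458] [-0.08  0.18 -3.07]
16.8 0.044 [0.5901 0.121  0.0441] [ 0.21  1.5  -1.41]
17.05 0.042 [0.5901 0.121  0.0437] [-6.72 -0.36 19.7 ]
```

View pics/p6.png

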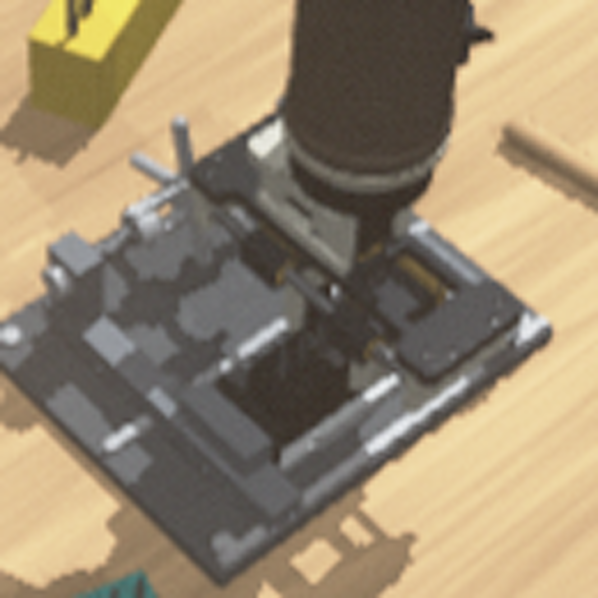

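View pics/p6t.png

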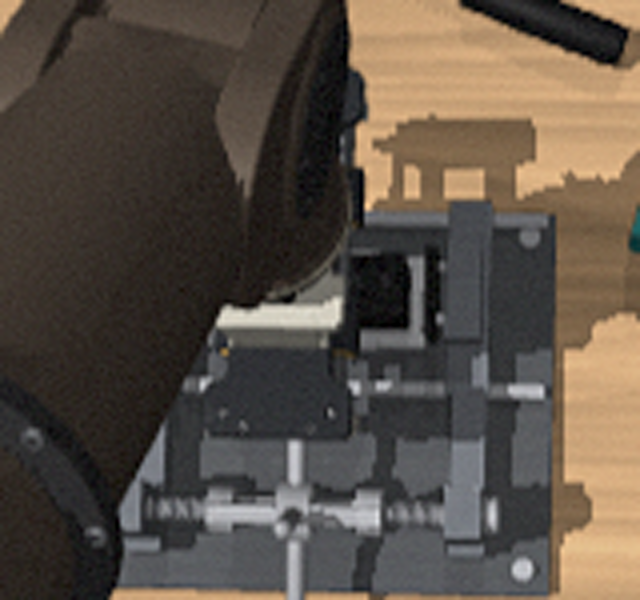

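Run:
```python
from h import *
manip.command_gripper(.056); s=st(); print(s["time_s"],s["tcp_pos"].round(4),s["wrist_force"].round(2))
p=s["tcp_pos"]; manip.move_straight(np.array([.590,.121,.17]),rate=.25)
manip.command_gripper(.0,20)
q=tip(77,rel=.03)
manip.move_to(np.array([q[0]-.02,HY,.22]),R(90)); s=st(); print(s["time_s"],s["tcp_pos"].round(4),s["wrist_force"].round(2))
im=eyes.grab_frame("scene"); crop("s",im,260,180,420,310,4.6,"pics/p7.png")
im=eyes.grab_frame("top"); cv2.imwrite("pics/top7.png",im[:,:,::-1]); crop("s",im,190,180,350,310,4.6,"pics/p7t.png")
```

```text
17.725 [0.59   0.1209 0.0419] [ 0.3  -0.04  0.08]
20.4 [0.3887 0.1197 0.2202] [ 0.72 -0.36 -0.2 ]
```

View pics/p7.png

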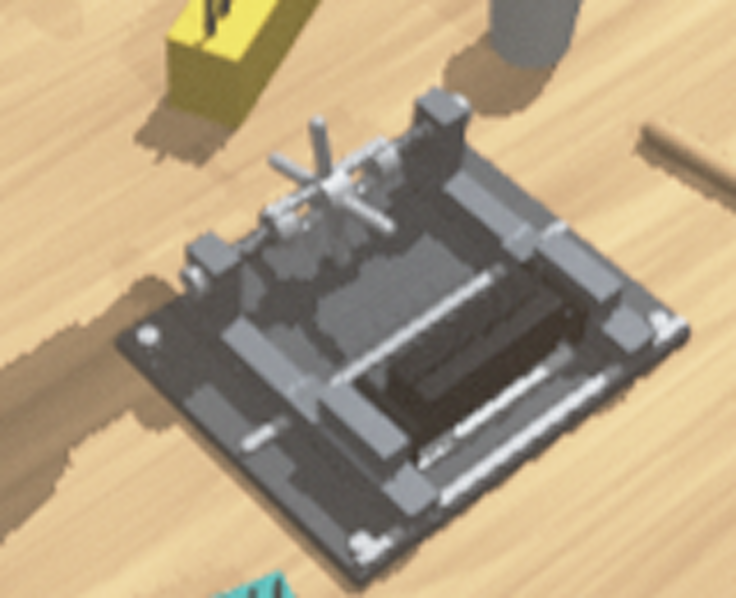

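View pics/p7t.png

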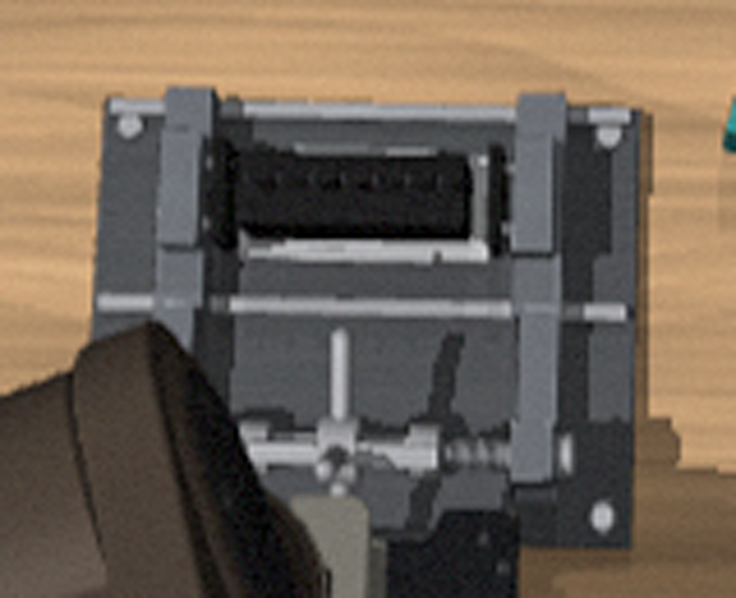

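```bash
cat >> h.py <<'E'
def est(p):
    cx,cz=p[0]+.0095-HX,p[2]-HZ
    # end-contact (theta<90) or edge contact
    from scipy.optimize import brentq
    try:
        te=np.degrees(brentq(lambda t:-.056*np.cos(t)-.005*np.sin(t)-cx,0.2,np.pi/2))
    except Exception: te=999
    d=np.hypot(cx,cz); tb=np.degrees(np.arctan2(cz,-cx)+np.arcsin(.005/d))
    return te if te<89 else tb
def push2(a,b,step=6,rate=.08,rest=.08,stop=9):
    n=max(1,int(np.ceil((b-a)/step))); out=[]
    for th in np.linspace(a,b,n+1)[1:]:
        manip.move_straight(tip(th),rate=rate)
        s0=manip.get_state()
        if rest: manip.hold(rest)
        s=manip.get_state(); f=s["wrist_force"]; p=s["tcp_pos"]; e=est(p); t=np.radians(e)
        cx=p[0]+.0095-HX; cz=(.056*np.sin(t)-.005*np.cos(t)) if e<89 else p[2]-HZ
        m=-cz*f[0]+cx*f[2]; f0=s0["wrist_force"]; m0=-cz*f0[0]+cx*f0[2]
        print("t%.2f cmd%.0f est%.1f"%(s["time_s"],th,e),"p",p.round(4),"f",f.round(1),"Mrest %.3f Mend %.3f"%(m,m0))
        out.append((e,m))
        if m>stop: break
    return out
def back(th):
    p=manip.get_state()["tcp_pos"]
    manip.move_straight(p+[-.012,0,.03],rate=.2); p=manip.get_state()["tcp_pos"]
    q=tip(th,rel=.02)
    manip.move_straight(np.array([q[0],HY,.155]),rate=.25)
    manip.move_straight(q,rate=.2)
E
python3 - <<'E'
from h import *
q=tip(77,rel=.02)
manip.move_to(np.array([q[0],HY,.155]),R(90)); manip.move_straight(q,rate=.2); print(st()["wrist_force"])
push2(72,150)
im=eyes.grab_frame("scene"); crop("s",im,260,180,420,310,4.6,"pics/p8.png")
E
```

```text
[-0.07864128  0.28719351  0.61254811]
t21.72 cmd78 est78.7 p [0.4396 0.1196 0.1193] f [0.  0.1 0.4] Mrest -0.007 Mend 0.015
t22.05 cmd84 est82.8 p [0.4435 0.1194 0.1196] f [-5.  -0.3  3.9] Mrest 0.227 Mend 0.243
t22.38 cmd90 est88.3 p [0.4488 0.1192 0.1198] f [-6.6 -0.3  4.1] Mrest 0.343 Mend 0.346
t22.72 cmd96 est93.2 p [0.4529 0.1192 0.12  ] f [-8.  -0.2  5.3] Mrest 0.323 Mend 0.281
t23.05 cmd102 est99.3 p [0.4572 0.1192 0.1197] f [-7.6 -0.9  3.4] Mrest 0.321 Mend 0.317
t23.38 cmd108 est105.4 p [0.4617 0.1193 0.1191] f [-7.8 -0.7  3.8] Mrest 0.342 Mend 0.320
t23.72 cmd114 est111.9 p [0.4662 0.1193 0.1181] f [-6.  -0.8  3.4] Mrest 0.277 Mend 0.322
t24.05 cmd120 est118.3 p [0.4707 0.1193 0.1167] f [-6.4 -1.6  3.7] Mrest 0.303 Mend 0.284
t24.38 cmd126 est124.6 p [0.4748 0.1193 0.1148] f [-6.5 -2.   5.2] Mrest 0.339 Mend 0.325
t24.72 cmd132 est130.9 p [0.4788 0.1193 0.1126] f [-6.5 -1.5  4.8] Mrest 0.334 Mend 0.297
t25.05 cmd138 est137.1 p [0.4824 0.1193 0.1099] f [-4.7 -0.4  5.9] Mrest 0.308 Mend 0.333
t25.38 cmd144 est143.2 p [0.4856 0.1193 0.1068] f [-5.5 -1.4  7. ] Mrest 0.369 Mend 0.323
t25.72 cmd150 est149.3 p [0.4887 0.1194 0.1035] f [-4.9 -0.6  5.5] Mrest 0.310 Mend 0.318
```

View pics/p8.png

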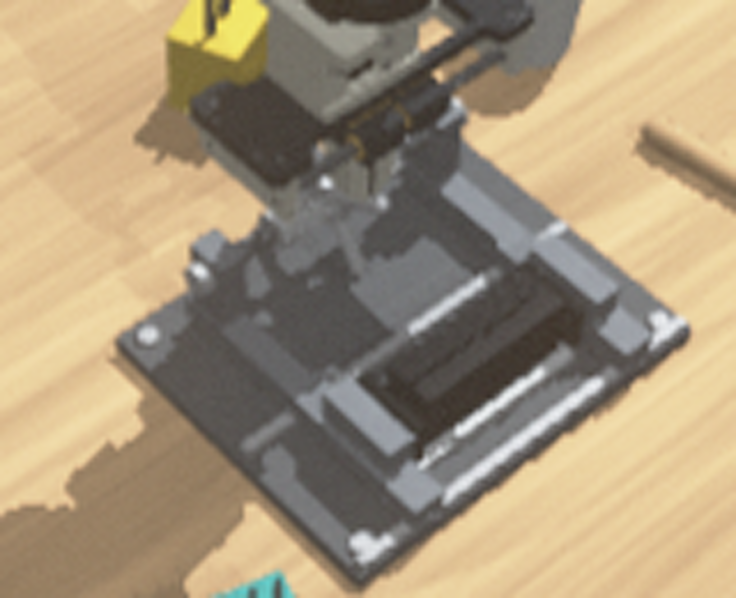

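```bash
sed -i 's/if m>stop: break/if m>stop and e>86: break/' h.py
python3 - <<'E'
from h import *
back(59); s=st(); print(s["time_s"],s["tcp_pos"].round(4),s["wrist_force"].round(1))
push2(56,150,stop=.45)
im=eyes.grab_frame("scene"); crop("s",im,260,180,420,310,4.6,"pics/p9.png")
E
```

```text
26.9083 [0.4026 0.1189 0.1115] [ 0.7 -0.6 -0.3]
t27.43 cmd62 est61.7 p [0.4245 0.1195 0.114 ] f [-5.4 -0.1  2.4] Mrest 0.178 Mend 0.136
t27.76 cmd68 est66.0 p [0.4282 0.1194 0.1161] f [-8.6  1.2  5.3] Mrest 0.278 Mend 0.242
t28.09 cmd74 est71.3 p [0.4328 0.1193 0.118 ] f [-11.6  -0.3   8.7] Mrest 0.401 Mend 0.445
t28.43 cmd80 est77.7 p [0.4387 0.1192 0.1195] f [-10.9  -0.5   8. ] Mrest 0.452 Mend 0.413
t28.76 cmd85 est84.2 p [0.4448 0.1192 0.1203] f [-8.8 -0.9  7.2] Mrest 0.406 Mend 0.415
t29.09 cmd91 est89.9 p [0.4504 0.1192 0.1205] f [-7.1 -1.2  4. ] Mrest 0.283 Mend 0.262
t29.43 cmd97 est95.5 p [0.4546 0.1192 0.1206] f [-7.  -0.7  4.1] Mrest 0.295 Mend 0.307
t29.76 cmd103 est101.3 p [0.4588 0.1192 0.1204] f [-7.1 -0.5  2.5] Mrest 0.308 Mend 0.268
t30.09 cmd109 est107.3 p [0.4633 0.1192 0.1197] f [-6.7 -0.8  3.2] Mrest 0.306 Mend 0.321
t30.43 cmd115 est113.4 p [0.4676 0.1192 0.1186] f [-6.5 -1.5  3.3] Mrest 0.302 Mend 0.351
t30.76 cmd121 est119.5 p [0.4719 0.1192 0.1172] f [-6.4 -1.3  3.5] Mrest 0.309 Mend 0.311
t31.09 cmd126 est125.5 p [0.476  0.1192 0.1153] f [-5.4 -1.5  4.9] Mrest 0.303 Mend 0.327
t31.43 cmd132 est131.4 p [0.4798 0.1192 0.113 ] f [-5.1 -1.3  3.9] Mrest 0.272 Mend 0.333
t31.76 cmd138 est137.4 p [0.4833 0.1193 0.1104] f [-5.8 -0.5  4.2] Mrest 0.304 Mend 0.315
t32.09 cmd144 est143.2 p [0.4865 0.1193 0.1074] f [-5.6 -1.   5. ] Mrest 0.318 Mend 0.313
t32.42 cmd150 est149.1 p [0.4894 0.1193 0.1041] f [-5.4 -1.2  5.4] Mrest 0.326 Mend 0.314
```

View pics/p9.png

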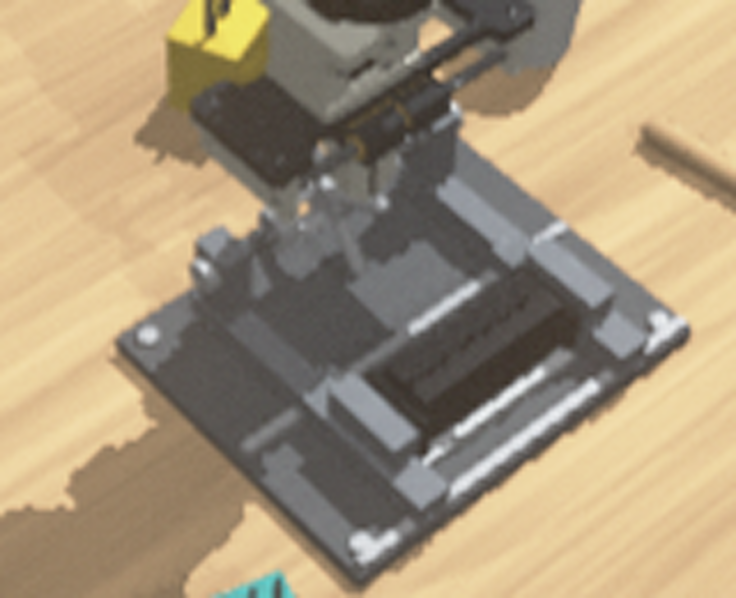

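Run:
```python
from h import *
back(59); s=st(); print(s["time_s"],s["tcp_pos"].round(4),s["wrist_force"].round(1))
push2(56,140,step=4,stop=.53,rest=.1)
im=eyes.grab_frame("scene"); crop("s",im,260,180,420,310,4.6,"pics/p10.png")
```

```text
33.6167 [0.4026 0.1189 0.1116] [0.1 0.2 0.5]
t34.12 cmd60 est60.8 p [0.4238 0.1195 0.113 ] f [-1.4 -2.2  2.4] Mrest -0.011 Mend 0.050
t34.48 cmd64 est62.6 p [0.4253 0.1194 0.1142] f [-4.7  0.3  1.2] Mrest 0.186 Mend 0.210
t34.83 cmd68 est65.4 p [0.4276 0.1194 0.1155] f [-8.4  0.6  3.9] Mrest 0.299 Mend 0.362
t35.17 cmd72 est68.9 p [0.4307 0.1193 0.1169] f [-10.9  -0.6   6.4] Mrest 0.389 Mend 0.360
t35.52 cmd76 est72.9 p [0.4342 0.1192 0.118 ] f [-12.   -1.7   8.9] Mrest 0.436 Mend 0.383
t35.88 cmd80 est77.1 p [0.4381 0.1192 0.1189] f [-12.2  -0.5   9.4] Mrest 0.490 Mend 0.480
t36.23 cmd84 est81.4 p [0.4422 0.1192 0.1195] f [-11.3  -0.3   9.2] Mrest 0.493 Mend 0.535
t36.58 cmd88 est85.6 p [0.4462 0.1192 0.1198] f [-11.   -0.7   8.8] Mrest 0.528 Mend 0.484
t36.92 cmd92 est89.0 p [0.4495 0.1192 0.12  ] f [-10.6  -0.3   9.2] Mrest 0.539 Mend 0.566
```

View pics/p10.png

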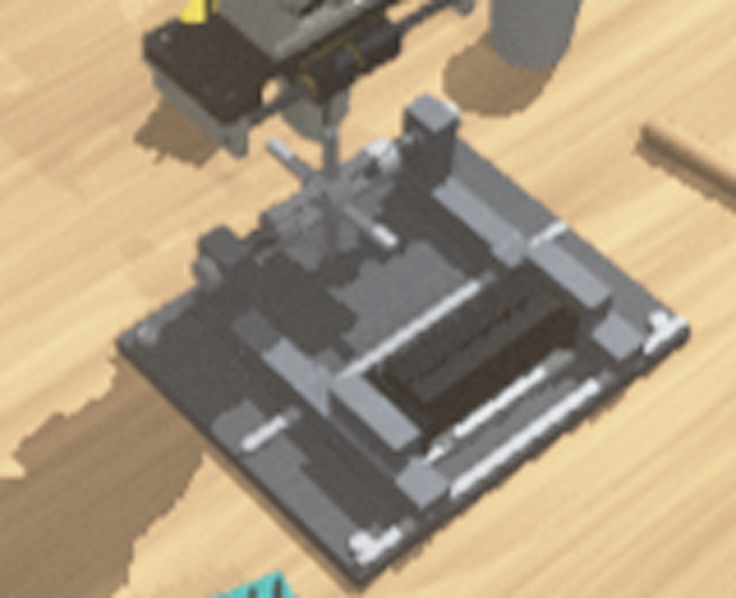

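Run:
```python
from h import *
push2(92,104,step=3,stop=.62,rest=.12)
```

```text
t37.34 cmd95 est91.2 p [0.4514 0.1192 0.12  ] f [-12.3  -1.8   8.3] Mrest 0.484 Mend 0.444
t37.71 cmd98 est94.2 p [0.4535 0.1192 0.12  ] f [-12.   -1.2   8.9] Mrest 0.488 Mend 0.529
t38.08 cmd101 est97.1 p [0.4557 0.1192 0.1199] f [-11.9  -1.2   8. ] Mrest 0.499 Mend 0.537
t38.44 cmd104 est100.0 p [0.4578 0.1192 0.1196] f [-12.   -0.7   8.5] Mrest 0.520 Mend 0.527
```

Run:
```python
from h import *
push2(104,114,step=2.5,stop=.62,rest=.12)
```

```text
t38.81 cmd106 est102.5 p [0.4596 0.1192 0.1194] f [-12.9  -0.5   9.5] Mrest 0.571 Mend 0.570
t39.17 cmd109 est105.2 p [0.4615 0.1192 0.1191] f [-12.2  -1.9  10.3] Mrest 0.561 Mend 0.554
t39.54 cmd112 est107.9 p [0.4634 0.1193 0.1188] f [-13.2  -0.9  11.1] Mrest 0.625 Mend 0.585
```

Run:
```python
from h import *
p=st()["tcp_pos"]
manip.move_straight(p+[-.015,0,.005],rate=.1); p=st()["tcp_pos"]
manip.move_straight(p+[-.03,0,.09],rate=.2)
q=st()["tcp_pos"].copy(); manip.move_straight(np.array([.36,HY,.25]),rate=.3)
manip.hold(.3); s=st(); print(s["time_s"],s["tcp_pos"].round(4),s["wrist_force"].round(2))
im=eyes.grab_frame("scene"); cv2.imwrite("pics/end.png",im[:,:,::-1]); crop("s",im,260,180,420,310,4.6,"pics/p11.png")
im=eyes.grab_frame("top"); cv2.imwrite("pics/endt.png",im[:,:,::-1]); crop("s",im,190,180,350,310,4.6,"pics/p11t.png")
```

```text
41.1833 [0.3603 0.1193 0.2493] [0.2  0.07 0.9 ]
```

View pics/p11.png

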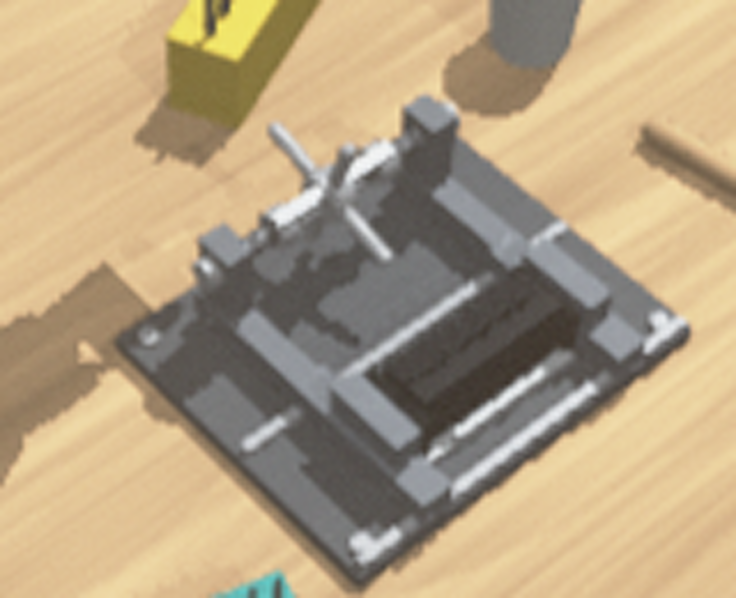

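View pics/p11t.png

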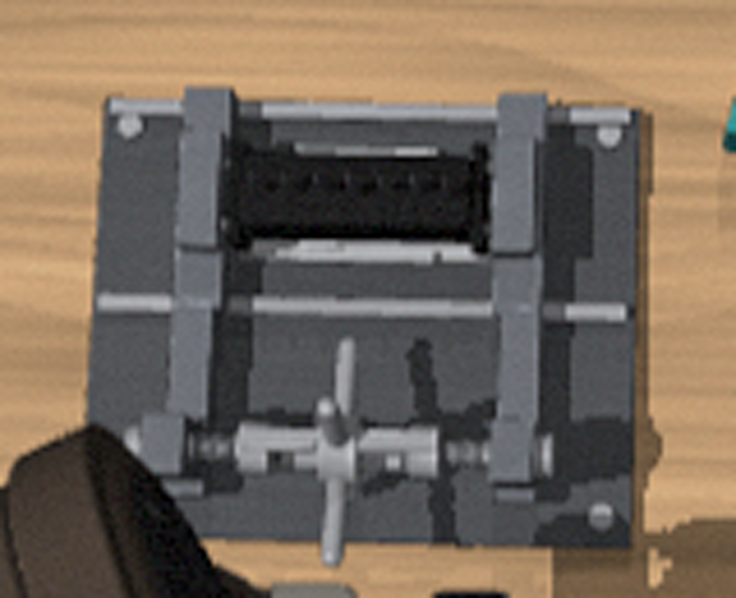

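The pictures show both pads against the bar's ends (top crop columns about 240 and 475). The bar is flat in the groove and the robot is clear of everything.

Run:
```python
from h import *
a=cv2.imread("pics/top0.png").astype(int);b=cv2.imread("pics/endt.png").astype(int)
for n,(x0,y0,x1,y1) in dict(blank=(420,195,490,228),jar=(355,120,392,165),driver=(265,125,352,168),brush=(145,168,176,262),collar=(372,306,404,335)).items():
    print(n,np.abs(a-b)[y0:y1,x0:x1].mean().round(2))
print(manip.finish_job())
```

```text
blank 11.12
jar 8.99
driver 11.73
brush 11.47
collar 34.67
the job is handed in; nothing more can be done
None
```

View pics/endt.png

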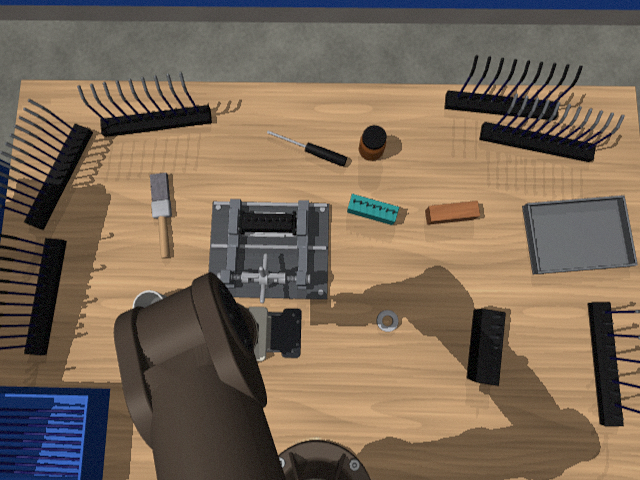

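The black pin bar is clamped in the groove, pins up, and I handed the job in at about 41 s; no verdict is reported.

- **Early turn:** Before placing the bar I turned the turnbuckle about 0.8 rad in the tightening direction. This departs from the order in the task. One spoke stood where it would have fouled the gripper's body.
- **Placing:** I picked the smaller black bar, set it flat in the groove and let go, with both jaws still clear of it.
- **Tightening:** I then pushed the upper spokes towards the bar in three strokes. Free turning read about 0.31 Nm at rest. At the stop it read 0.56 to 0.63 Nm over the last three readings, which works out to about 50 to 63 N per jaw. That is about 1.6 to 1.75 times the stated free effort.
- **Cross-checks:** The turn angle agrees. Contact came roughly 3.8 rad from the start and the stop about 0.6 rad later. The jaw force is only inferred from these readings, as nothing measures it directly.
- **Last pictures:** The bar lies flat in the groove with both pads on its ends, and the robot is clear of everything.
- **Other things:** My before/after image comparison flagged the collar (34.7, the others 9 to 12). The last picture shows it in the same place with the arm's shadow newly across it. The cup is mostly hidden behind the arm in that picture. The scene view shows its lower part, and the arm never came near it.

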